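# Stop the drill, sheathe its bur, reset the stop

## Robot

A 6-joint arm with a two-finger parallel gripper is mounted at the origin on the work surface. World frame = base frame: x ahead of the robot, y to its left, z up, the work surface at z = 0. Lengths are in m, angles in rad, forces in N, time in s.
With the tool pointing down it reaches from about 0.225 to 0.875 m from the base axis. Payload 3.4 kg.
Tool frame: the origin (TCP) lies at the very end of the fingers, on their centre line; the grasp point (between the pads) lies 19 mm behind it (manip.tcp_to_grasp is the distance from the TCP to the grasp point, in m); z points along the fingers, y is the line along which they close (so a half turn about z gives the same grasp; the last joint's range is limited). The gripper opens to 85 mm and grips with 20 to 120 N. Pads are 22 mm wide; open, the fingers measure 114 mm over their backs; the gripper's body (76 mm by 85 mm) begins 54 mm behind the grasp point. The pads swing forward as they close: fully open they stand 13 mm farther back than shut.
Start: joints at [-1.394, 0.276, 1.505, -0, 1.361, -0.121], TCP at [0.169, -0.55, 0.231] pointing down, gripper open.
Joint ranges: [-2.89, 2.89], [-0.75, 2.08], [0.22, 2.7], [-1.18, 4.32], [0.11, 2.71], [-2.7, 2.7]. Speed limits (rad/s): [2.57, 2.57, 3.14, 3.14, 3.14, 3.14].

## Interface

Orientations are given as a unit quaternion [w, x, y, z].
In Python, from rig import status, get_image, job, manip gives the robot as it stands.
- The arm moves only by the tool apply_moves, never from a script. Its arguments are lists of equal length, an entry for each row: "xyz": the shift along the tool's x, y, z each as a share of 0.3 m, from -1 to 1, a list of three; "rot": the turn, a rotation vector about the tool's x, y, z each as a share of 60 degrees, from -1 to 1, a list of three; "hand": the opening, from -1 (shut) to 1 (fully open). A call has 1 to 8 rows; each row shifts and turns the commanded pose from where the row before left it, along the tool's axes as they then stand; what a row does not reach is not made up. A row lasts 1/8 s, in which the tool goes at most 62.5 mm and 10.7 degrees, less where a joint would pass 70% of its speed; a pose out of reach is approached as far as the arm can. A call with a number of a shift or a turn outside -1 to 1 is refused whole. A call with a gripper value outside its range is refused whole. The fingers move at their own pace and stop on an object; "force" is the grip in N (left out, the last holds). Time passes only in rows, so rows that do not move let the fingers close. It gives the time, the measured TCP pose, the force, the opening and the grip force at its end, in the units of the state.
- status.get_state(): the state, without advancing time (a new reading comes with each control period).
- get_image(name): name is "side" or "top"; returns a dict with "pixels" (400x640x3 uint8, red, green, blue), "fovy" (degrees; the focal length in pixels is half the picture's height over the tangent of half this angle, whatever the lens; pixels are square), "cx", "cy" (the principal point, pixels), "origin" and "orientation" of the camera in the world. Camera axes: x right, y down, z forward; pixel columns grow to the right and rows downward; lengths in m; the calibration is good to about 2 mm. A picture is of the moment at which its call begins. There is no depth.
- job.sign_off(): hands the job in; it is judged then, once.
The state is a dict: "clock": time; "qpos": joint angles; "qd": joint speeds; "effort": joint torques, N m; "position": TCP position; "ee_rot": TCP orientation; "contact_force": force on the tool from outside, world axes, zero at the start; "moment": the same for the moment, N m; "width": finger opening in m; "gripper_force": force on a finger pad.
Only numpy, scipy, OpenCV 4.12 (cv2) and the standard library are available. Lean on these libraries where they do the work, as an engineer would, in place of code of your own. Each camera call takes 0.05 s, during which the arm holds its last target. There are 200 camera calls.

## Task

Make the bone drill safe: press the mushroom stop on the drill console until it stays down and take the hand off it, then slide the tall aluminium guard tube over the bur and fully home onto the nose of the upright handpiece, guiding it down in the grip rather than dropping it, and let go. Only then reset the stop by turning its mushroom head clockwise (seen from above) until it is free and springs all the way back up. Leave the jar, the low ring and the bowl that stand close by where they are.

Things in the scene. Friction and masses are not known exactly. Their poses are not given: they have to be found in the camera images.
- console: white drill console, a fixed box 180 x 200 mm and 80 mm high (yaw varies, either side of the table), with the mushroom stop on its top. Origin: centre of its underside; z up. The axis of the stop passes through (-35, 0) mm in its frame. Nothing else stands on its top
- stop_top (a point): centre of the top of the stop's grey plastic mushroom head, an upright round knob 40 mm in diameter with fluted sides and 27 mm high, over a steel collar 52 mm wide whose top is 94 mm above the table. Head up: this point is 121 mm above the table, the head's underside 10 mm above the collar. Latched: about 7 mm lower. z is the axis, pointing up
- stop_grip (a point): point on the axis of the mushroom head, 16 mm below its top: half way up the head's straight sides (from 7 to 24 mm below the top), at the height to pinch it
- stop_press (a joint): downward travel of the mushroom head (m): 0 = up; it latches once pushed past about 0.0065 (end stop at 0.009) and then stays at about 0.007 when let go. Fully down takes about 5 N
- stop_turn (a joint): clockwise turn of the mushroom head seen from above (rad): 0 = rest, range 0 to 1.2; past about 0.75 the latch is free and the head springs up as soon as nothing holds it down. A light spring turns the head back to 0 when let go
- guard: guard: a plain aluminium tube standing upright on the table, outer diameter 30 mm, bore 20 mm, 60 mm high, open at both ends, 60 g. Origin: centre of its lower end; z along its axis, up
- stand: fixed bench stand, a dark steel foot 110 x 90 x 20 mm with a clamp block (up to 75 mm high) on the +x side and a black handpiece 36 mm thick held upright, nose up, on its axis. Origin: centre of the foot's underside
- nose_seat (a point): centre of the handpiece's shoulder, 100 mm above the table, on its axis: the guard's lower end rests here when home. Above it stands the steel nose (spigot), 18 mm in diameter and 30 mm high with its top 6 mm tapered to 12 mm, and on that a thin bur 22 mm high, 6 mm across at its ball. z is the axis, pointing up
- bowl: bystander, to be left in place: steel bowl, 90 mm across, 35 mm high. Origin: centre of its underside
- collar: bystander, to be left in place: low aluminium ring, 42 mm across, only 14 mm high (not the guard). Origin: centre of its underside
- jar: bystander, to be left in place: closed amber glass jar, 44 mm across, 45 mm high. Origin: centre of its underside
Mind the look-alikes: they are no part of the job. What is shaped like the guard but red or turquoise is not meant.

How it is judged:
On the way, in this order (a step that is already met when the one before it is completed fails the run):
1. the stop is latched down with nothing touching it (value of joint stop_press above 0.006 m and contact force between the fingers and console below 0.1 N), for 0.2 s.
2. with the stop still down, the guard is home on the nose and let go (z of guard in the frame of nose_seat between -0.004 and 0.003 m and horizontal distance between guard and nose_seat below 0.003 m and angle between guard's own z axis and vertical below 0.08 rad and contact force between the fingers and guard below 0.1 N and value of joint stop_press above 0.006 m), for 0.2 s.
3. the stop has been turned and has sprung back up (value of joint stop_press below 0.0015 m), for 0.2 s.
At the end, for the whole second after the job is handed in: The mushroom head is up again (within 1.5 mm), and the guard stands at rest and released on the handpiece's nose, its lower end within 3 mm of the shoulder in height and 3 mm off its axis at most, upright within 0.08 rad (z of guard in the frame of nose_seat between -0.004 and 0.003 m and horizontal distance between guard and nose_seat below 0.003 m and angle between guard's own z axis and vertical below 0.08 rad and contact force between the fingers and guard below 0.1 N and value of joint stop_press below 0.0015 m and linear speed of guard below 0.02 m/s); the robot touches nothing.
It fails at once if the guard is let go over the nose more than 15 mm above its home, so that it drops (horizontal distance between guard and nose_seat below 0.015 m and z of guard in the frame of nose_seat above 0.015 m and contact force between the fingers and guard below 0.02 N).
It fails at once if the jar, the low ring or the bowl is shoved more than 40 mm or knocked over (distance of any of bowl, collar, jar from where it was at the start of the episode above 0.04 m or angle between any of bowl, collar, jar's own z axis and vertical above 0.6 rad).
It also fails if it takes over 58 s, if anything falls off the work surface, if the arm or the gripper's body presses on something with over 40 N, if the wrist force passes 120 N, or if a joint passes its speed limit or range.

## Working session

There is one attempt and no reset: what is moved stays moved. The work goes in short steps, Python scripts to look and compute and a tool call to move; the robot and the scene stay as the last step left them, time stands still between calls to the robot, and variables do not carry over. Pictures are saved under pics/ and viewed, at most 10 in all, crops included, and the job is handed in when it is done.

Besides the shell and the picture viewer there is one more tool, called by a JSON object that holds its "fn" and its "kwargs". apply_moves: Moves the arm, as the interface text tells. Its arguments: {"type":"object","properties":{"xyz":{"type":"array","items":{"type":"array","items":{"type":"number","minimum":-1,"maximum":1}}},"rot":{"type":"array","items":{"type":"array","items":{"type":"number","minimum":-1,"maximum":1}}},"hand":{"type":"array","items":{"type":"number"}},"force":{"type":"number"}},"required":["xyz","rot","hand"]}

```bash
mkdir -p pics; cat > h.py <<'E'
import numpy as np, cv2
from rig import status, get_image, job, manip
from scipy.spatial.transform import Rotation as R
def cam(im):
    h,w=im["pixels"].shape[:2]; f=h/2/np.tan(np.radians(im["fovy"])/2)
    q=im["orientation"]; M=R.from_quat([q[1],q[2],q[3],q[0]]).as_matrix()
    return f,im["cx"],im["cy"],np.array(im["origin"]),M
def ray(c,u,v):
    f,cx,cy,o,M=c; d=M@np.array([(u-cx)/f,(v-cy)/f,1]); return o,d/np.linalg.norm(d)
def onz(c,u,v,z):
    o,d=ray(c,u,v); return o+d*(z-o[2])/d[2]
def proj(c,p):
    f,cx,cy,o,M=c; q=M.T@(np.array(p)-o); return q[0]/q[2]*f+cx,q[1]/q[2]*f+cy
def tri(c1,p1,c2,p2):
    o1,d1=ray(c1,*p1);o2,d2=ray(c2,*p2)
    t=np.linalg.lstsq(np.c_[d1,-d2],o2-o1,rcond=None)[0]
    a,b=o1+d1*t[0],o2+d2*t[1]; return (a+b)/2,np.linalg.norm(a-b)
def save(n,im,crop=None,s=1):
    p=im["pixels"][:,:,::-1]
    if crop: x0,y0,x1,y1=crop; p=p[y0:y1,x0:x1]
    cv2.imwrite("pics/"+n,cv2.resize(p,None,fx=s,fy=s,interpolation=cv2.INTER_CUBIC))
E
python3 - <<'E'
from h import *
import pickle
d={}
for n in("side","top"):
    im=get_image(n); d[n]=im; save(n+"0.png",im,s=1.25); c=cam(im); print(n,c[0],c[1:4],c[4].round(3).tolist())
pickle.dump(d,open("d0.pkl","wb"))
print(status.get_state(),manip.tcp_to_grasp)
E
```

```text
side 506.42522145090027 (322.85431935326284, 204.595399703268, array([0.39948077, 0.94012275, 0.67356681])) [[-0.984, -0.108, 0.145], [-0.18, 0.508, -0.843], [0.018, -0.855, -0.519]]
top 435.63478148818285 (321.40700215224774, 196.11933413059646, array([0.44888151, 0.02331973, 1.13049718])) [[-0.016, -0.994, 0.112], [-1.0, 0.013, -0.024], [0.022, -0.112, -0.993]]
{'clock': 0.1, 'qpos': array([-1.39398975e+00,  2.76533955e-01,  1.50601464e+00,  1.83241173e-05,
        1.36071652e+00, -1.20980362e-01]), 'qd': array([ 0.00241134, -0.00174014, -0.00200547,  0.00208644,  0.00032028,
       -0.00047283]), 'effort': array([ 1.19382541e-03, -4.17700517e+01, -2.46405888e+01, -1.62769534e-04,
        5.87858274e-03,  2.09264840e-05]), 'position': array([ 0.16863503, -0.54921418,  0.23052174]), 'ee_rot': array([-8.36154346e-04,  9.88935769e-01,  1.48341988e-01, -1.43832163e-05]), 'contact_force': array([-0.55325252,  0.22941999,  1.26006544]), 'moment': array([ 0.02229824, -0.02126631, -0.02893898]), 'gripper_force': 0.0, 'width': 0.08489292808843292} 0.0187
```

View pics/side0.png

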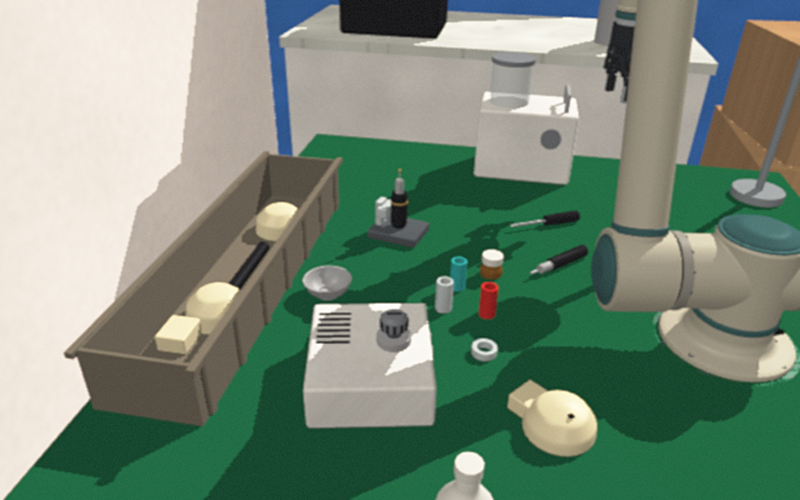

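View pics/top0.png

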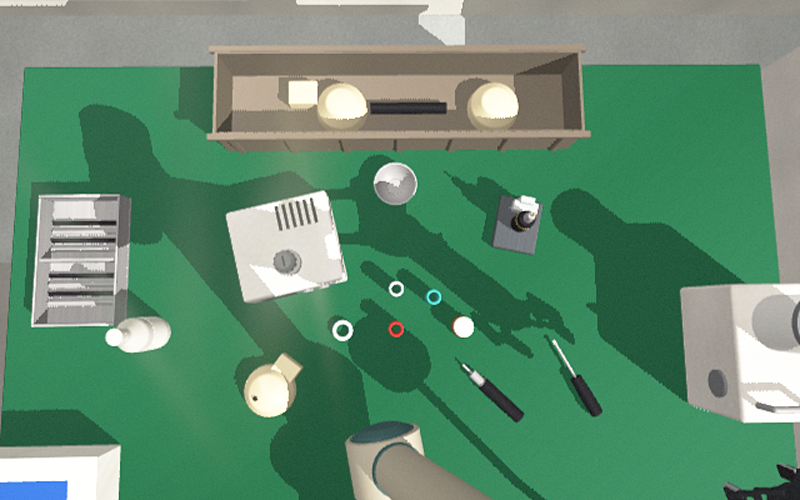

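Candidates for the guard (view pixels): the grey tube is at side (444,295) / top (396,289), the turquoise tube at side (459,273) / top (434,297), the red tube at side (489,300) / top (396,329), and the low ring at side (484,349) / top (342,329). The plain aluminium, tall tube at side (444,295) is the guard. The stop is at top (287,262) and the handpiece nose at top (525,215). I'll confirm and refine these in enlarged crops.

```bash
python3 - <<'E'
from h import *
import pickle
d=pickle.load(open("d0.pkl","rb"))
save("s1.png",d["side"],(240,130,430,280),4)
save("t1.png",d["top"],(180,140,440,290),3)
E
```

```text
(no output)
```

View pics/s1.png

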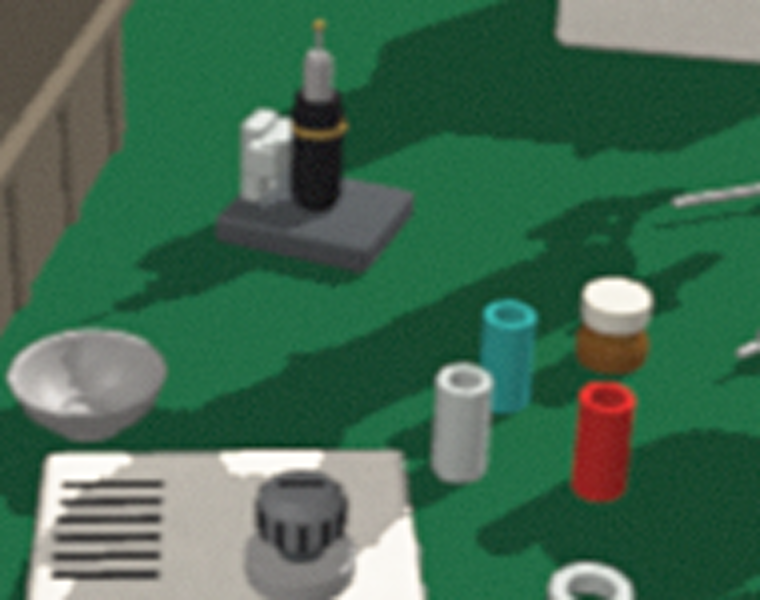

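View pics/t1.png

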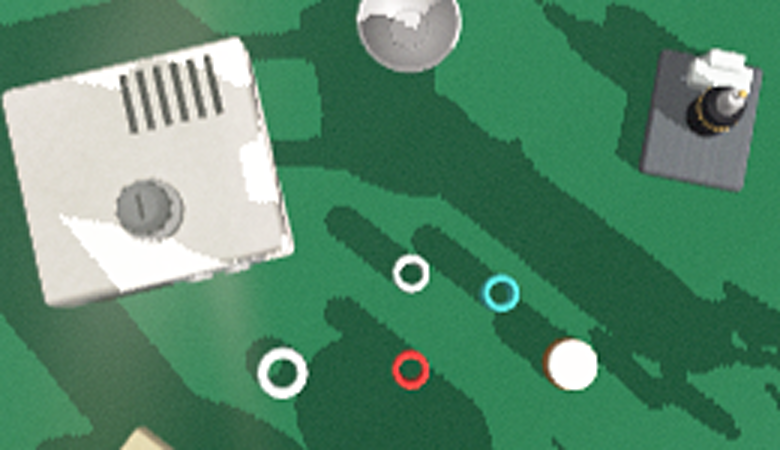

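```bash
cat > m.py <<'E'
from h import *
import pickle
d=pickle.load(open("d0.pkl","rb")); cs,ct=cam(d["side"]),cam(d["top"])
S=lambda u,v:(240+(u+.5)/4-.5,130+(v+.5)/4-.5)
T=lambda u,v:(180+(u+.5)/3-.5,140+(v+.5)/3-.5)
for n,s,t in [("guard",(464,379),(411,273)),("stop",(301,491),(144,208)),("burball",(320,23),(740,95)),("turq",(510,314),(501,293)),("red",(607,397),(411,371)),("jar",(617,300),(571,364))]:
    p,e=tri(cs,S(*s),ct,T(*t)); print(n,p.round(4),"err",round(e,4))
print("stop@.121",onz(cs,*S(301,491),.121).round(4),onz(ct,*T(144,208),.121).round(4))
print("guard@.06",onz(cs,*S(464,379),.06).round(4),onz(ct,*T(411,273),.06).round(4))
print("bur@.149",onz(cs,*S(320,23),.149).round(4),onz(ct,*T(740,95),.149).round(4))
for q in [(4,90),(240,38),(292,250),(52,306)]: print("corner",onz(ct,*T(*q),.08).round(4))
for q in [(410,18)]: print("bowl",onz(ct,*T(*q),.035).round(4))
for q in [(282,373)]: print("ring",onz(ct,*T(*q),.014).round(4))
E
python3 m.py
```

```text
guard [0.4849 0.0104 0.0594] err 0.0004
stop [0.536  0.2157 0.1248] err 0.0013
burball [ 0.6139 -0.2414  0.1518] err 0.0011
turq [ 0.4674 -0.0629  0.0595] err 0.0002
red [0.406  0.0116 0.0592] err 0.0011
jar [ 0.408 -0.121  0.042] err 0.0006
stop@.121 [0.5376 0.2107 0.121 ] [0.5357 0.2163 0.121 ]
guard@.06 [0.485  0.0113 0.06  ] [0.4847 0.0104 0.06  ]
bur@.149 [ 0.6156 -0.2478  0.149 ] [ 0.6138 -0.2422  0.149 ]
corner [0.6365 0.3377 0.08  ]
corner [0.6773 0.1474 0.08  ]
corner [0.5038 0.1058 0.08  ]
corner [0.4621 0.2963 0.08  ]
bowl [0.7029 0.0078 0.035 ]
ring [0.4037 0.1198 0.014 ]
```

The crops confirm the grey aluminium tube as the guard, about 60 mm tall at side crop (464,379) / top crop (411,273). The stop is at about (0.536,0.216) and the nose at about (0.614,-0.242). Next I go over the stop with the fingers shut.

{"fn": "apply_moves", "kwargs": {"xyz": [[0.128,-0.139,0],[0.128,-0.139,0],[0.128,-0.139,0],[0.128,-0.139,0],[0.128,-0.139,0],[0.128,-0.139,0],[0.128,-0.139,0],[0.128,-0.139,0]], "rot": [[0,0,0],[0,0,0],[0,0,0],[0,0,0],[0,0,0],[0,0,0],[0,0,0],[0,0,0]], "hand": [-1,-1,-1,-1,-1,-1,-1,-1], "force": 40}}

```text
clock: 1.1
position: [0.3648, -0.1389, 0.2312]
ee_rot: [0.0, 0.989, 0.148, 0.0]
contact_force: [0.5, 0.0, 0.2]
width: 0.0001
gripper_force: 0.0
```

{"fn": "apply_moves", "kwargs": {"xyz": [[0.128,-0.139,0],[0.128,-0.139,0],[0.128,-0.139,0],[0.128,-0.139,0],[0.128,-0.139,0],[0.128,-0.139,0],[0.128,-0.139,0],[0,0,0]], "rot": [[0,0,0],[0,0,0],[0,0,0],[0,0,0],[0,0,0],[0,0,0],[0,0,0],[0,0,0]], "hand": [-1,-1,-1,-1,-1,-1,-1,-1]}}

```text
clock: 2.1
position: [0.5369, 0.2206, 0.23]
ee_rot: [-0.0, 0.989, 0.15, -0.0]
contact_force: [-0.3, -0.8, 0.0]
width: -0.0001
gripper_force: 0.0
```

{"fn": "apply_moves", "kwargs": {"xyz": [[-0.006,0.014,0.16],[0,0,0.16],[0,0,0.03],[0,0,0.01],[0,0,0.01],[0,0,0.01],[0,0,0]], "rot": [[0,0,0],[0,0,0],[0,0,0],[0,0,0],[0,0,0],[0,0,0],[0,0,0]], "hand": [-1,-1,-1,-1,-1,-1,-1]}}

```text
clock: 2.98
position: [0.5362, 0.2125, 0.1214]
ee_rot: [0.0, 0.989, 0.149, 0.002]
contact_force: [-6.2, -2.2, 15.6]
width: 0.0002
gripper_force: 8.0
```

```bash
python3 - <<'E'
from h import *
im=get_image("side"); save("s2.png",im,(240,200,400,300),5)
s=status.get_state(); print(s["contact_force"],s["position"],s["qpos"])
E
```

```text
[-6.24559373 -2.07997045 15.2673332 ] [0.53615699 0.2125442  0.12136359] [ 2.57327160e-01  3.57719099e-01  1.67224945e+00 -9.32945236e-04
  1.10778306e+00  1.53042518e+00]
```

View pics/s2.png

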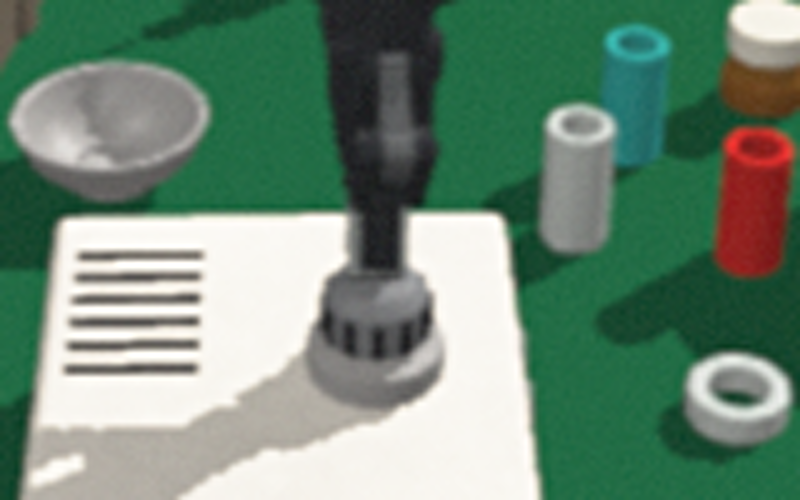

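The fingers press on the head at crop (378,275), and the head sits right on the collar, so it is fully down. Now I lift off.

{"fn": "apply_moves", "kwargs": {"xyz": [[0,0,-0.02],[0,0,-0.03],[0,0,-0.1],[0,0,-0.15],[0,0,0]], "rot": [[0,0,0],[0,0,0],[0,0,0],[0,0,0],[0,0,0]], "hand": [-1,-1,-1,-1,-1]}}

```text
clock: 3.65
position: [0.5384, 0.2136, 0.2118]
ee_rot: [-0.001, 0.989, 0.148, 0.005]
contact_force: [-0.5, -0.5, 0.0]
width: 0.0001
gripper_force: 0.0
```

```bash
python3 - <<'E'
from h import *
import pickle
a=pickle.load(open("d0.pkl","rb"))["side"]["pixels"]
im=get_image("side")
b=im["pixels"]; p=[cv2.resize(x[230:290,290:340,::-1],None,fx=8,fy=8,interpolation=cv2.INTER_CUBIC) for x in (a,b)]
cv2.imwrite("pics/cmp.png",np.hstack(p))
E
```

```text
(no output)
```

View pics/cmp.png

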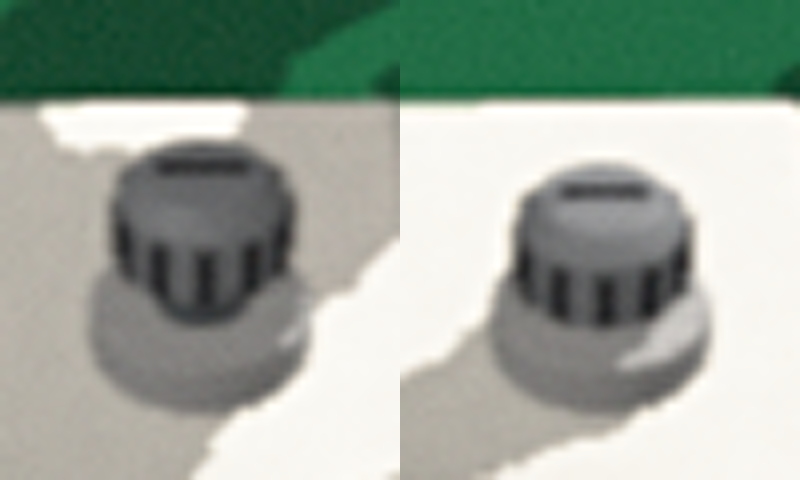

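The stop is latched: the head dropped about 3 px (slot at crop y 165 → 190), resting just above the collar. Next I move over the guard, open the hand and set the yaw.

{"fn": "apply_moves", "kwargs": {"xyz": [[-0.092,0.149,0],[-0.092,0.149,0],[-0.092,0.149,0],[-0.092,0.149,0],[0,0,0],[0,0,0],[0,0,0]], "rot": [[0,0,0],[0,0,0],[0,0,0],[0,0,0],[0,0,-0.175],[0,0,-0.175],[0,0,0]], "hand": [1,1,1,1,1,1,1]}}

```text
clock: 4.58
position: [0.4817, 0.0093, 0.2063]
ee_rot: [-0.0, 0.946, 0.325, -0.001]
contact_force: [0.2, -0.1, -0.1]
width: 0.0856
gripper_force: 0.0
```

```bash
cat >> h.py <<'E'
def go(x,y,z):
    s=status.get_state(); q=s["ee_rot"]; M=R.from_quat([q[1],q[2],q[3],q[0]]).as_matrix()
    print("pos",s["position"].round(4),"F",s["contact_force"].round(1),"w",round(s["width"],4),"tool x",M[:,0].round(3),"z",M[:,2].round(4),"share",(M.T@(np.array([x,y,z])-s["position"])/.3).round(4))
E
python3 -c "
from h import *
go(.4849,.0106,.022)"
```

```text
pos [0.4817 0.0093 0.2063] F [ 0.2 -0.1 -0.1] w 0.0856 tool x [ 0.789  0.614 -0.001] z [-1.8e-03  2.0e-04 -1.0e+00] share [0.012  0.0038 0.6143]
```

{"fn": "apply_moves", "kwargs": {"xyz": [[0.012,0.004,0.15],[0,0,0.15],[0,0,0.15],[0,0,0.12],[0,0,0.04],[0,0,0]], "rot": [[0,0,0],[0,0,0],[0,0,0],[0,0,0],[0,0,0],[0,0,0]], "hand": [1,1,1,1,1,1]}}

```text
clock: 5.32
position: [0.4856, 0.0108, 0.0239]
ee_rot: [-0.0, 0.946, 0.326, -0.001]
contact_force: [0.3, 0.3, 0.0]
width: 0.0856
gripper_force: 0.0
```

```bash
python3 -c "
from h import *
go(.4849,.0106,.022)"
```

```text
pos [0.4856 0.0108 0.0239] F [0.3 0.3 0. ] w 0.0856 tool x [ 0.788  0.616 -0.001] z [-1.4e-03  1.0e-04 -1.0e+00] share [-0.0024 -0.0009  0.0063]
```

{"fn": "apply_moves", "kwargs": {"xyz": [[0,0,0],[0,0,0],[0,0,0],[0,0,0],[0,0,0],[0,0,0],[0,0,-0.02],[0,0,0]], "rot": [[0,0,0],[0,0,0],[0,0,0],[0,0,0],[0,0,0],[0,0,0],[0,0,0],[0,0,0]], "hand": [-1,-1,-1,-1,-1,-1,-1,-1], "force": 40}}

```text
clock: 6.32
position: [0.4861, 0.0106, 0.0307]
ee_rot: [0.0, 0.945, 0.326, 0.0]
contact_force: [0.8, 0.3, -0.6]
width: 0.0284
gripper_force: 39.5
```

{"fn": "apply_moves", "kwargs": {"xyz": [[0,0,-0.1],[0,0,-0.15],[0,0,-0.15],[0,0,-0.15],[0,0,0]], "rot": [[0,0,0],[0,0,0],[0,0,0],[0,0,0],[0,0,0]], "hand": [-1,-1,-1,-1,-1]}}

```text
clock: 6.95
position: [0.4883, 0.0104, 0.1987]
ee_rot: [0.002, 0.945, 0.326, 0.004]
contact_force: [0.8, -0.1, -1.0]
width: 0.0282
gripper_force: 39.7
```

```bash
python3 -c "
from h import *
go(.614,-.242,.193)"
```

```text
pos [0.4883 0.0104 0.1987] F [ 0.8 -0.1 -1. ] w 0.0282 tool x [0.787 0.617 0.006] z [ 0.0082 -0.0011 -1.    ] share [-0.1889  0.9206  0.0235]
```

{"fn": "apply_moves", "kwargs": {"xyz": [[-0.038,0.184,0],[-0.038,0.184,0],[-0.038,0.184,0],[-0.038,0.184,0],[-0.038,0.184,0],[0,0,0],[0,0,0]], "rot": [[0,0,0],[0,0,0],[0,0,0],[0,0,0],[0,0,0],[0,0,0],[0,0,0]], "hand": [-1,-1,-1,-1,-1,-1,-1]}}

```text
clock: 7.82
position: [0.61, -0.2412, 0.1932]
ee_rot: [-0.002, 0.945, 0.326, -0.001]
contact_force: [-0.4, 0.8, -1.5]
width: 0.0286
gripper_force: 39.9
```

```bash
python3 - <<'E'
from h import *
go(.614,-.242,.193)
a=get_image("side"); b=get_image("top")
import pickle; pickle.dump((a,b),open("d1.pkl","wb"))
A=cv2.resize(a["pixels"][100:190,285:355],None,fx=5.5,fy=5.5,interpolation=cv2.INTER_CUBIC)
B=cv2.resize(b["pixels"][130:220,380:450],None,fx=5.5,fy=5.5,interpolation=cv2.INTER_CUBIC)
cv2.imwrite("pics/n1.png",np.hstack([A,B])[:,:,::-1])
E
```

```text
pos [ 0.61   -0.2412  0.1932] F [-0.4  0.8 -1.5] w 0.0286 tool x [ 0.788  0.616 -0.001] z [-0.0036  0.0025 -1.    ] share [0.0088 0.0105 0.0006]
```

View pics/n1.png

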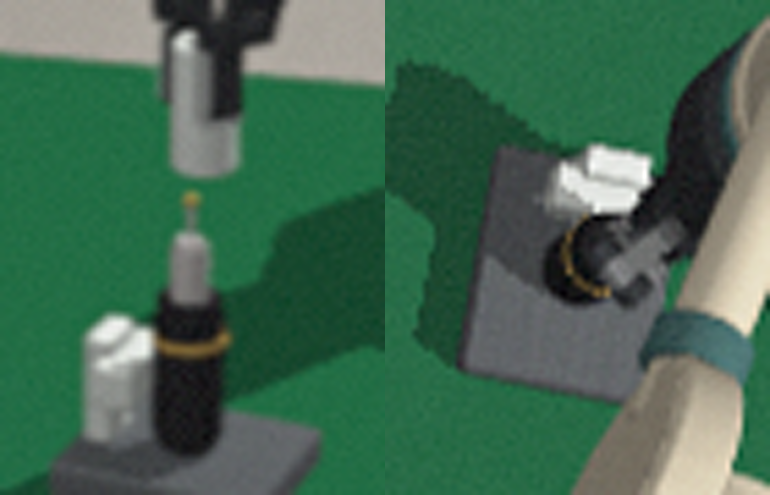

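```bash
python3 - <<'E'
from h import *
import pickle
a,b=pickle.load(open("d1.pkl","rb")); g=a["pixels"].astype(int); d0=pickle.load(open("d0.pkl","rb")); t=d0["top"]["pixels"]
for r in ((125,129),(136,137),(147,153),(168,178)): 
    x=g[r[0]:r[1]].mean(0); print(r,[(c,*x[c].round().astype(int)[:2]) for c in range(308,334)])
print("col320 rows",[(r,*g[r,320][:2]) for r in range(125,150)]); print("col 322",[(r,*g[r,322][:2]) for r in range(125,140)])
E
```

```text
(125, 129) [(308, np.int64(36), np.int64(110)), (309, np.int64(33), np.int64(110)), (310, np.int64(32), np.int64(109)), (311, np.int64(34), np.int64(110)), (312, np.int64(35), np.int64(110)), (313, np.int64(30), np.int64(108)), (314, np.int64(30), np.int64(109)), (315, np.int64(59), np.int64(112)), (316, np.int64(113), np.int64(128)), (317, np.int64(138), np.int64(141)), (318, np.int64(142), np.int64(144)), (319, np.int64(142), np.int64(145)), (320, np.int64(141), np.int64(143)), (321, np.int64(136), np.int64(140)), (322, np.int64(131), np.int64(134)), (323, np.int64(127), np.int64(130)), (324, np.int64(123), np.int64(126)), (325, np.int64(121), np.int64(123)), (326, np.int64(130), np.int64(134)), (327, np.int64(128), np.int64(144)), (328, np.int64(93), np.int64(130)), (329, np.int64(46), np.int64(112)), (330, np.int64(31), np.int64(109)), (331, np.int64(32), np.int64(108)), (332, np.int64(33), np.int64(109)), (333, np.int64(32), np.int64(109))]
(136, 137) [(308, np.int64(37), np.int64(112)), (309, np.int64(34), np.int64(110)), (310, np.int64(31), np.int64(109)), (311, np.int64(34), 
[... 3476 characters left out ...]
6, np.int64(119), np.int64(117)), (147, np.int64(114), np.int64(110)), (148, np.int64(115), np.int64(111)), (149, np.int64(112), np.int64(111))]
col 322 [(125, np.int64(132), np.int64(136)), (126, np.int64(131), np.int64(134)), (127, np.int64(129), np.int64(133)), (128, np.int64(131), np.int64(134)), (129, np.int64(132), np.int64(135)), (130, np.int64(132), np.int64(133)), (131, np.int64(130), np.int64(136)), (132, np.int64(77), np.int64(115)), (133, np.int64(36), np.int64(109)), (134, np.int64(28), np.int64(107)), (135, np.int64(33), np.int64(109)), (136, np.int64(35), np.int64(108)), (137, np.int64(33), np.int64(109)), (138, np.int64(26), np.int64(107)), (139, np.int64(28), np.int64(108))]
```

```bash
python3 - <<'E'
from h import *
import pickle
a,b=pickle.load(open("d1.pkl","rb")); c=cam(a)
from scipy.optimize import least_squares
def sil(x,y,z,r):
    th=np.linspace(0,2*np.pi,200); P=np.array([proj(c,(x+r*np.cos(t),y+r*np.sin(t),z)) for t in th]); return P[:,0].mean(),P[:,1].min(),P[:,1].max()
sol=lambda f:least_squares(f,[.61,-.24]).x.round(4)
for z in(.1665,.1693):
    print("guard",z,sol(lambda p:(sil(*p,z,.015)[0]-321.9,sil(*p,z,.015)[2]-132)))
print("nose by spigot top",sol(lambda p:(sil(*p,.130,.006)[0]-319.25,sil(*p,.130,.006)[1]-142.1)))
print("nose by ball",sol(lambda p:(proj(c,(*p,.149))[0]-319.25,proj(c,(*p,.149))[1]-135.7)))
E
```

```text
guard 0.1665 [ 0.6094 -0.2451]
guard 0.1693 [ 0.6082 -0.2386]
nose by spigot top [ 0.6152 -0.2421]
nose by ball [ 0.6162 -0.2456]
```

```bash
python3 -c "
from h import *
go(.616,-.2427,.160)"
```

```text
pos [ 0.6102 -0.2403  0.1945] F [ 0.6  0.4 -0.7] w 0.0286 tool x [ 0.787  0.617 -0.001] z [-0.002   0.0014 -1.    ] share [0.0105 0.0185 0.1148]
```

{"fn": "apply_moves", "kwargs": {"xyz": [[0.0105,0.018,0],[0,0,0],[0,0,0.05],[0,0,0.05],[0,0,0],[0,0,0]], "rot": [[0,0,0],[0,0,0],[0,0,0],[0,0,0],[0,0,0],[0,0,0]], "hand": [-1,-1,-1,-1,-1,-1]}}

```text
clock: 8.68
position: [0.6169, -0.2442, 0.165]
ee_rot: [-0.0, 0.945, 0.326, -0.0]
contact_force: [-0.1, 0.4, -0.5]
width: 0.0289
gripper_force: 39.9
```

```bash
python3 - <<'E'
from h import *
go(.616,-.2427,.150)
g=get_image("side")["pixels"].astype(int)
for r in ((127,136),(148,153)): 
    x=g[r[0]:r[1]].mean(0); print(r,[(c,int(x[c][0])) for c in range(310,332)])
print([(r,int(g[r,319][0])) for r in range(130,156)])
E
```

```text
pos [ 0.6169 -0.2442  0.165 ] F [-0.1  0.4 -0.5] w 0.0289 tool x [ 0.787  0.616 -0.   ] z [-4.e-04  1.e-04 -1.e+00] share [ 0.0006 -0.0057  0.0501]
(127, 136) [(310, 33), (311, 36), (312, 40), (313, 75), (314, 120), (315, 142), (316, 144), (317, 130), (318, 121), (319, 117), (320, 99), (321, 78), (322, 71), (323, 75), (324, 80), (325, 69), (326, 47), (327, 35), (328, 32), (329, 33), (330, 34), (331, 33)]
(148, 153) [(310, 32), (311, 34), (312, 34), (313, 31), (314, 33), (315, 59), (316, 104), (317, 123), (318, 124), (319, 120), (320, 112), (321, 106), (322, 95), (323, 69), (324, 39), (325, 31), (326, 33), (327, 31), (328, 32), (329, 33), (330, 31), (331, 29)]
[(130, 117), (131, 109), (132, 117), (133, 120), (134, 130), (135, 132), (136, 131), (137, 130), (138, 130), (139, 130), (140, 130), (141, 119), (142, 112), (143, 126), (144, 136), (145, 139), (146, 126), (147, 123), (148, 120), (149, 122), (150, 121), (151, 118), (152, 120), (153, 116), (154, 112), (155, 69)]
```

{"fn": "apply_moves", "kwargs": {"xyz": [[0,0,0.015],[0,0,0.015],[0,0,0.01],[0,0,0]], "rot": [[0,0,0],[0,0,0],[0,0,0],[0,0,0]], "hand": [-1,-1,-1,-1]}}

```text
clock: 9.22
position: [0.6167, -0.244, 0.1529]
ee_rot: [-0.0, 0.945, 0.326, -0.0]
contact_force: [-0.4, -0.4, -0.4]
width: 0.0284
gripper_force: 39.9
```

{"fn": "apply_moves", "kwargs": {"xyz": [[0,0,0.01],[0,0,0.005],[0,0,0]], "rot": [[0,0,0],[0,0,0],[0,0,0]], "hand": [-1,-1,-1]}}

```text
clock: 9.6
position: [0.6167, -0.2436, 0.1486]
ee_rot: [-0.001, 0.945, 0.326, -0.0]
contact_force: [-0.5, 1.8, -0.4]
width: 0.0287
gripper_force: 40.0
```

{"fn": "apply_moves", "kwargs": {"xyz": [[0.002,-0.003,0],[0,0,0.005],[0,0,0.005],[0,0,0]], "rot": [[0,0,0],[0,0,0],[0,0,0],[0,0,0]], "hand": [-1,-1,-1,-1]}}

```text
clock: 10.1
position: [0.6168, -0.2431, 0.1456]
ee_rot: [0.0, 0.945, 0.326, -0.0]
contact_force: [0.1, 0.2, -1.3]
width: 0.0283
gripper_force: 40.0
```

{"fn": "apply_moves", "kwargs": {"xyz": [[0,0,0.005],[0,0,0.005],[0,0,0]], "rot": [[0,0,0],[0,0,0],[0,0,0]], "hand": [-1,-1,-1]}}

```text
clock: 10.48
position: [0.6168, -0.243, 0.1426]
ee_rot: [-0.0, 0.945, 0.326, -0.0]
contact_force: [-0.6, -0.6, -1.6]
width: 0.0283
gripper_force: 40.0
```

{"fn": "apply_moves", "kwargs": {"xyz": [[0,0,0.01],[0,0,0.01],[0,0,0.01],[0,0,0.01],[0,0,0]], "rot": [[0,0,0],[0,0,0],[0,0,0],[0,0,0],[0,0,0]], "hand": [-1,-1,-1,-1,-1]}}

```text
clock: 11.1
position: [0.6167, -0.243, 0.1303]
ee_rot: [-0.0, 0.945, 0.326, -0.0]
contact_force: [-0.5, 0.4, -1.7]
width: 0.0282
gripper_force: 39.9
```

{"fn": "apply_moves", "kwargs": {"xyz": [[0,0,0.005],[0,0,0.005],[0,0,0.005],[0,0,0.003],[0,0,0]], "rot": [[0,0,0],[0,0,0],[0,0,0],[0,0,0],[0,0,0]], "hand": [-1,-1,-1,-1,-1]}}

```text
clock: 11.72
position: [0.6168, -0.2429, 0.1253]
ee_rot: [-0.0, 0.945, 0.326, -0.0]
contact_force: [-1.1, 0.5, -0.0]
width: 0.0287
gripper_force: 40.1
```

{"fn": "apply_moves", "kwargs": {"xyz": [[0,0,0.004],[0,0,0.003],[0,0,0]], "rot": [[0,0,0],[0,0,0],[0,0,0]], "hand": [-1,-1,-1]}}

```text
clock: 12.1
position: [0.6168, -0.2429, 0.1252]
ee_rot: [0.0, 0.945, 0.326, 0.0]
contact_force: [-3.0, 3.2, 8.3]
width: 0.0282
gripper_force: 40.9
```

{"fn": "apply_moves", "kwargs": {"xyz": [[0,0,-0.004],[0,0,0],[0,0,0],[0,0,0],[0,0,0],[0,0,0]], "rot": [[0,0,0],[0,0,0],[0,0,0],[0,0,0],[0,0,0],[0,0,0]], "hand": [-1,1,1,1,1,1]}}

```text
clock: 12.85
position: [0.6169, -0.2431, 0.1244]
ee_rot: [0.0, 0.945, 0.326, -0.0]
contact_force: [-0.1, 0.1, -0.1]
width: 0.0852
gripper_force: 0.0
```

{"fn": "apply_moves", "kwargs": {"xyz": [[0,0,-0.05],[0,0,-0.15],[0,0,-0.15],[0,0,-0.1],[0,0,0]], "rot": [[0,0,0],[0,0,0],[0,0,0],[0,0,0],[0,0,0]], "hand": [1,1,1,1,1]}}

```text
clock: 13.48
position: [0.6184, -0.2438, 0.2641]
ee_rot: [0.003, 0.945, 0.326, 0.003]
contact_force: [0.4, 0.1, 0.4]
width: 0.0857
gripper_force: 0.0
```

```bash
python3 - <<'E'
from h import *
go(.5362,.2155,.20)
a=get_image("side");c=cam(a)
g=a["pixels"].astype(int)
print([(r,*g[r,319][:2].tolist()) for r in range(125,170)])
print("expect front bottom",proj(c,(.616,-.228,.100)),"back top",proj(c,(.616,-.258,.160)))
save("home.png",a,(285,90,355,190),5)
E
```

```text
pos [ 0.6184 -0.2438  0.2641] F [0.4 0.1 0.4] w 0.0857 tool x [0.787 0.617 0.003] z [ 0.0072 -0.0039 -1.    ] share [ 0.7276 -1.3757  0.2056]
[(125, 33, 109), (126, 35, 108), (127, 32, 108), (128, 31, 108), (129, 88, 132), (130, 158, 183), (131, 147, 156), (132, 128, 132), (133, 146, 149), (134, 176, 181), (135, 154, 157), (136, 136, 140), (137, 134, 136), (138, 136, 139), (139, 138, 143), (140, 134, 138), (141, 134, 139), (142, 135, 139), (143, 134, 138), (144, 133, 137), (145, 132, 134), (146, 133, 136), (147, 129, 133), (148, 131, 136), (149, 130, 135), (150, 130, 131), (151, 131, 134), (152, 129, 134), (153, 127, 130), (154, 132, 136), (155, 125, 128), (156, 73, 74), (157, 29, 29), (158, 25, 20), (159, 21, 19), (160, 20, 21), (161, 20, 19), (162, 62, 51), (163, 119, 96), (164, 92, 76), (165, 46, 40), (166, 21, 24), (167, 15, 20), (168, 22, 24), (169, 22, 21)]
expect front bottom (np.float64(317.79198588421013), np.float64(155.85389247257453)) back top (np.float64(320.2704735413674), np.float64(129.8682584817642))
```

View pics/home.png

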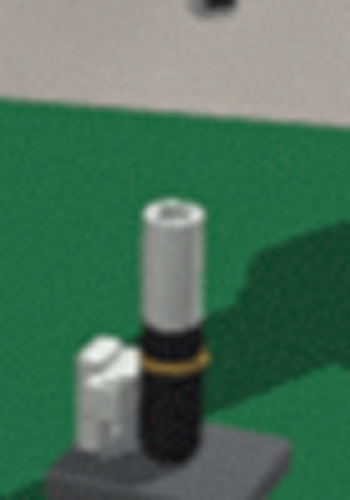

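The guard is home: its top rim at crop (174,210) and its lower end on the black shoulder at (172,330) match the predicted rows. Now to the stop.

{"fn": "apply_moves", "kwargs": {"xyz": [[0.091,-0.172,0],[0.091,-0.172,0],[0.091,-0.172,0],[0.091,-0.172,0],[0.091,-0.172,0],[0.091,-0.172,0],[0.091,-0.172,0],[0.091,-0.172,0]], "rot": [[0,0,0],[0,0,0],[0,0,0],[0,0,0],[0,0,0],[0,0,0],[0,0,0],[0,0,0]], "hand": [1,1,1,1,1,1,1,1]}}

```text
clock: 14.52
position: [0.5329, 0.2182, 0.258]
ee_rot: [0.0, 0.945, 0.326, -0.001]
contact_force: [0.8, -1.0, 0.5]
width: 0.0852
gripper_force: 0.0
```

{"fn": "apply_moves", "kwargs": {"xyz": [[0,0,0],[0,0,0],[0,0,0.1],[0,0,0]], "rot": [[0,0,-0.17],[0,0,-0.17],[0,0,0],[0,0,0]], "hand": [1,1,1,1]}}

```text
clock: 15.02
position: [0.5318, 0.2161, 0.2261]
ee_rot: [-0.001, 0.873, 0.488, -0.004]
contact_force: [-0.9, 0.1, 0.0]
width: 0.0855
gripper_force: 0.0
```

```bash
python3 -c "
from h import *
go(.5365,.2150,.100)"
```

```text
pos [0.5318 0.2161 0.2261] F [-0.9  0.1  0. ] w 0.0855 tool x [ 0.523  0.852 -0.006] z [-0.0077 -0.0022 -1.    ] share [0.0076 0.0175 0.4202]
```

{"fn": "apply_moves", "kwargs": {"xyz": [[0.0075,0.0175,0.15],[0,0,0.15],[0,0,0.1],[0,0,0.022],[0,0,0]], "rot": [[0,0,0],[0,0,0],[0,0,0],[0,0,0],[0,0,0]], "hand": [1,1,1,1,1]}}

```text
clock: 15.65
position: [0.5405, 0.2159, 0.1035]
ee_rot: [0.0, 0.873, 0.488, 0.0]
contact_force: [0.1, -0.1, -0.0]
width: 0.0853
gripper_force: 0.0
```

```bash
python3 -c "
from h import *
go(.5365,.2150,.099)"
```

```text
pos [0.5405 0.2159 0.1035] F [ 0.1 -0.1 -0. ] w 0.0853 tool x [0.523 0.852 0.   ] z [ 6.e-04  1.e-04 -1.e+00] share [-0.0095 -0.0098  0.0149]
```

{"fn": "apply_moves", "kwargs": {"xyz": [[-0.0095,-0.01,0.012],[0,0,0],[0,0,0],[0,0,0],[0,0,0],[0,0,0]], "rot": [[0,0,0],[0,0,0],[0,0,0],[0,0,0],[0,0,0],[0,0,0]], "hand": [1,1,-1,-1,-1,-1], "force": 25}}

```text
clock: 16.4
position: [0.5339, 0.2162, 0.0993]
ee_rot: [-0.002, 0.873, 0.488, -0.001]
contact_force: [-4.4, 3.2, 3.5]
width: 0.0377
gripper_force: 25.8
```

```bash
python3 -c "
from h import *
go(.5365,.2150,.099)"
```

```text
pos [0.5339 0.2162 0.0993] F [-4.4  3.2  3.5] w 0.0377 tool x [ 0.524  0.852 -0.   ] z [-0.004   0.0021 -1.    ] share [0.0013 0.0096 0.0011]
```

{"fn": "apply_moves", "kwargs": {"xyz": [[0,-0.006,0],[0,0,0],[0,0,0],[0,0,0],[0,0,0],[0,0,0],[0,0,0],[0,0,0]], "rot": [[0,0,0],[0,0,0.16],[0,0,0.16],[0,0,0.16],[0,0,0.16],[0,0,0.16],[0,0,0.16],[0,0,0]], "hand": [-1,-1,-1,-1,-1,-1,-1,-1]}}

```text
clock: 17.4
position: [0.5328, 0.218, 0.0994]
ee_rot: [-0.002, 1.0, 0.007, -0.001]
contact_force: [-4.7, 6.2, 3.3]
width: 0.0377
gripper_force: 25.8
```

```bash
python3 -c "
from h import *
go(.5365,.2150,.099);print(status.get_state()['moment'])"
```

```text
pos [0.5328 0.218  0.0994] F [-4.7  6.2  3.3] w 0.0377 tool x [ 1.     0.013 -0.003] z [-0.0028  0.0036 -1.    ] share [0.0123 0.0101 0.0013]
[0.96174039 0.76094813 0.0495495 ]
```

{"fn": "apply_moves", "kwargs": {"xyz": [[0,0,-0.01],[0,0,-0.01],[0,0,-0.006],[0,0,0]], "rot": [[0,0,0],[0,0,0],[0,0,0],[0,0,0]], "hand": [-1,-1,-1,-1]}}

```text
clock: 17.9
position: [0.5327, 0.218, 0.107]
ee_rot: [-0.002, 1.0, 0.007, -0.001]
contact_force: [-4.0, 6.3, 1.6]
width: 0.038
gripper_force: 25.7
```

{"fn": "apply_moves", "kwargs": {"xyz": [[0,0,0],[0,0,0],[0,0,0],[0,0,0],[0,0,-0.1],[0,0,-0.15],[0,0,-0.15],[0,0,0]], "rot": [[0,0,0],[0,0,0],[0,0,0],[0,0,0],[0,0,0],[0,0,0],[0,0,0],[0,0,0]], "hand": [1,1,1,1,1,1,1,1]}}

```text
clock: 18.9
position: [0.5369, 0.2164, 0.2313]
ee_rot: [-0.001, 1.0, 0.007, 0.004]
contact_force: [0.8, -0.7, -0.2]
width: 0.0854
gripper_force: 0.0
```

```bash
python3 - <<'E'
from h import *
import pickle
a=pickle.load(open("d0.pkl","rb"))["side"]["pixels"]
go(.5,.2,.2); im=get_image("side")
b=im["pixels"]; p=[cv2.resize(x[230:290,290:340,::-1],None,fx=5,fy=5,interpolation=cv2.INTER_CUBIC) for x in (a,b)]
p.append(cv2.resize(b[120:180,295:345,::-1],None,fx=5,fy=5))
cv2.imwrite("pics/cmp2.png",np.hstack(p))
E
```

```text
pos [0.5369 0.2164 0.2313] F [ 0.8 -0.7 -0.2] w 0.0854 tool x [1.    0.015 0.009] z [ 0.0088  0.0021 -1.    ] share [-0.1246  0.0531  0.1032]
```

View pics/cmp2.png

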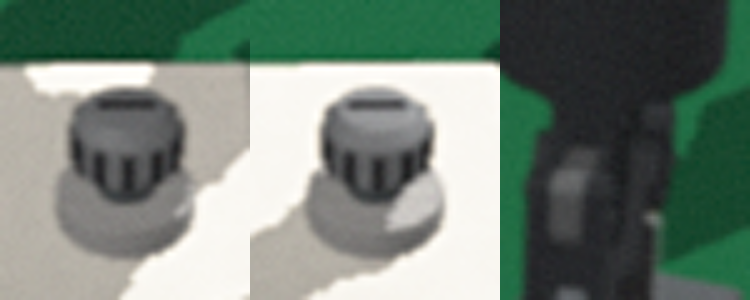

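The head is back at its original height: the slot is at y≈103 in both crops, and the nose is just hidden behind the hand. The arm is clear of everything, so I'm handing in.

```bash
python3 -c "
from rig import job
print(job.sign_off())"
```

```text
the job is handed in; nothing more can be done
None
```

The job is handed in after about 19 s of the 58 s: the stop was latched, the guard was guided home on the nose and released, then the stop was turned and sprang back up; no verdict came back, and my last clear view of the guard was before I reset the stop.

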